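Cover the hot tube block and rock it free of the dry heater

TASK

The tube block in the dry heater is loaded: close it up by setting its clear cover fully down over the tubes, with the block's handle standing up through the cover's slot, and let the cover go. Then take the block by its black handle and get it out of the heater; it sits too tight to pull straight up (the heater would come up with it), so rock it side to side until it frees, with the heater staying down and about where it is on the bench. Finish while holding the covered block level and still just clear of the heater, straight above its well with about a finger's breadth of daylight under it; disturb nothing else on the bench.

Things in the scene. Friction and masses are not known exactly. Their poses are not given: they have to be found in the camera images.
- heater: Dry-block heater: light grey box on rubber feet, 1.9 kg, loose on the bench: lifts if pulled up with about 19 N, slides at some 15 N sideways. Origin: at bench level under the centre of its well; x to its rear (sloped dark control panel at the -x end), z up. It spans x -125 to +85, y -85 to +85 mm; flat deck at z = 85. Well 104 (x) x 72 (y) mm, 40 mm deep, floor at z = 45.
- well_mouth (a point): Centre of the heater's well, level with the deck (heater z = 85 mm), axes as the heater's. The block has 2 mm (x) and 3 mm (y) of play each side in the well and can lean about 0.12 rad either way about x (towards +y or -y).
- well_springs (a point): Centre of the well at the height of two bowed spring strips (heater z = 59 mm, 14 mm above the floor), one on each long wall (y = -33, +33), which hold the block against a straight pull of about 25 N. Leaning the block about x slips its sides opposite ways past them, so raising it 2 to 3 mm per swing while rocking brings it up gently. They let go once the block has risen about 18 mm.
- block: Aluminium tube block, about 0.75 kg, on the well's floor, long side along the heater's x. Origin: centre of its underside; z up, x along it. 100 (x) x 66 (y) mm up to z = 47 (a shoulder 5 mm wide all round), then a step 90 x 56 mm up to z = 54. Ten capped tubes, fixed in it (rows at y = -19 and +19), reach z = 65. Central post with black lifting handle: upright blade 40 (x) x 12 (y) mm, z = 78 to 112.
- block_handle (a point): Middle of the black handle blade at block z = 97 mm, axes as the block's: a good height to grip it across its 12 mm (jaws closing along the block's y), cover on or off. The seated cover's roof is 23 mm below this point.
- cover: Clear bluish cover, 0.07 kg, open underneath, right way up on the bench. Origin: centre of its lower rim; z up. 100 (x) x 66 (y) mm, inside 95 x 61; roof z = 24 to 27 mm with a slot 60 (x) x 26 (y) mm in its middle for the block's handle. Fully down, its rim rests on the block's shoulder (its origin at block z = 47) around the step, 2.5 mm of play each side; either way round is right.
- tab_a (a point): On the centre line of the blue upright finger tab at cover x = +41 mm, at cover z = 48 mm; axes as the cover's. The tab is 10 (x) x 12 (y) mm, from the roof (z = 27) up to z = 57; grip it across its 12 mm (jaws closing along the cover's y).
- tab_b (a point): The same on the tab at cover x = -41 mm.
- plate_rack: Bystander, leave it alone: black and grey 96-well tube rack, a flat slab 86 x 128 x 29 mm. Origin: centre of its underside.
- tip_box: Bystander, leave it alone: purple box of pipette tips with a clear lid, 84 x 122 x 75 mm. Origin: centre of its underside.
- jar_a: Bystander, leave it alone: dark round jar with blue cap, 68 mm across, 115 mm tall. Origin: centre of its underside.
- jar_b: Bystander, leave it alone: dark round jar with blue cap, 68 mm across, 115 mm tall. Origin: centre of its underside.
- pill_bottle: Bystander, leave it alone: small white bottle, 42 mm across, 75 mm tall. Origin: centre of its underside.
- calculator: Bystander, leave it alone: dark desk calculator lying flat, 150 x 105 x 19 mm. Origin: centre of its underside.
- marker: Bystander, leave it alone: white marker pen with a dark cap lying on the bench, 135 mm long, 13 mm thick. Origin: centre of its underside.
Things that resemble listed ones, but are neither listed nor needed, are in the scene too. Leave any orange look-alike of the cover alone.

How it is judged (in metres and radians):
On the way, in this order (a step that is already met when the one before it is completed fails the run):
1. the cover is fully down on the block, let go, with the block still down in the well (z of cover in the frame of block between 0.044 and 0.05 m and x of cover in the frame of block between -0.005 and 0.005 m and y of cover in the frame of block between -0.005 and 0.005 m and angle between the z axis of cover and the z axis of block, either way round below 0.06 rad and angle between the x axis of cover and the x axis of block, either way round below 0.12 rad and z of block in the frame of heater below 0.05 m and contact force between the fingers and cover below 0.05 N and contact force between the fingers and block below 0.05 N), for 0.2 s.
2. the block is being rocked: it leans at least 2 degrees in the well (angle between the z axis of block and the z axis of heater, either way round above 0.035 rad and z of block in the frame of heater below 0.075 m).
At the end, for the whole second after the job is handed in: The block hangs from the fingers alone, its underside 4 to 45 mm above the heater deck, within 30 mm of over the well, under 6 degrees off level, at rest; the cover is seated on it (3 mm in height, 5 mm sideways); the heater stands flat on the bench (z of cover in the frame of block between 0.044 and 0.05 m and x of cover in the frame of block between -0.005 and 0.005 m and y of cover in the frame of block between -0.005 and 0.005 m and angle between the z axis of cover and the z axis of block, either way round below 0.06 rad and angle between the x axis of cover and the x axis of block, either way round below 0.12 rad and z of block in the frame of heater between 0.089 and 0.13 m and horizontal distance between block and well_mouth below 0.03 m and angle between block's own z axis and vertical below 0.105 rad and linear speed of block below 0.03 m/s and angular speed of block below 0.3 rad/s and contact force between the fingers and block above 2 N and contact force between block and heater below 0.1 N and height (world z) of heater below 0.004 m and angle between heater's own z axis and vertical below 0.03 rad); the arm keeps its last pose, push and grip.
It fails at once if the heater is lifted (15 mm), tipped (7 degrees) or pushed more than 50 mm from its place (height (world z) of heater above 0.015 m or angle between heater's own z axis and vertical above 0.122 rad or distance of heater from where it was at the start of the episode above 0.05 m).
It fails at once if a bystander is moved by more than 30 mm (distance of any of plate_rack, tip_box, jar_a, jar_b, pill_bottle, calculator, marker from where it was at the start of the episode above 0.03 m).
It also fails if it takes over 66 s, if anything falls off the work surface, if the arm or the gripper's body presses on something with over 40 N, if the wrist force passes 120 N, or if a joint passes its speed limit or range.

ROBOT

A 6-joint arm with a two-finger parallel gripper is mounted at the origin on the work surface. World frame = base frame: x ahead of the robot, y to its left, z up, the work surface at z = 0. Lengths are in mm, angles in rad, forces in N, time in s.
With the tool pointing down it reaches from about 300 to 775 mm from the base axis. Payload 14.6 kg.
Tool frame: the origin (TCP) lies on the centre line of the jaws, within the pads' length; the fingertips stand 11 mm ahead of it and the grasp point (between the pads) lies 8 mm behind it; x points along the fingers, y is the direction in which the jaws open and shut, and the axes are right-handed (so a half turn about x gives the same grasp; the last joint's range is limited). The gripper opens to 94 mm and grips with 3 to 60 N. Pads are 16 mm wide; open, the fingers measure 119 mm over their backs; the gripper's body (75 mm by 177 mm) begins 78 mm behind the grasp point.
Start: joints at [1.131, 0.3, 1.521, -0, 1.321, -0.067], TCP at [200.32, 512.212, 216.446] pointing down, gripper open.
Joint ranges: [-3.03, 3.03], [-0.79, 2.21], [0.23, 2.52], [-1.04, 4.18], [0, 3.07], [-2.55, 2.55]. Speed limits (rad/s): [2.22, 2.22, 2.57, 3.14, 3.14, 3.14].

INTERFACE

Orientations are given as [roll, pitch, yaw] about the fixed x, y, z axes, in that order (R = Rz(yaw) Ry(pitch) Rx(roll)).
In Python, from cell import manip gives the robot as it stands.
- The arm moves only by the shell command python3 -m handwheel 'ROWS' [OPENING] [FORCE]. ROWS is JSON, a list of rows, each a list of 2 entries, a list of its own where there are three numbers: the shift along the tool's x, y, z in mm, then the turn about the tool's x in rad. In form: [[[x, y, z], spin], ...]. A call has exactly 10 rows; each row shifts and turns the commanded pose from where the row before left it, along the tool's axes as they then stand; what a row does not reach is not made up. A row lasts 1/8 s, in which the tool goes at most 62.5 mm and 10.7 degrees, less where a joint would pass 70% of its speed; a pose out of reach is approached as far as the arm can. A call with a gripper value outside its range is refused whole. OPENING is the closure in counts, from 0 (fully open) to 255 (shut), set as the call begins (- or left out, the last holds). The fingers move at their own pace and stop on an object; FORCE is the grip in N (left out, the last holds). Time passes only in rows, so rows that do not move let the fingers close, or fill a call up. It gives the time, the measured TCP pose, the force and the opening at its end, in the units of the state.
- manip.read_state(): the state, without advancing time (a new reading comes with each control period).
- manip.camera(name): name is "scene" or "top" or "wrist"; returns a dict with "pixels" (480x640x3 uint8, red, green, blue), "z_map" (480x640 float32, mm along the optical axis (not along the pixel's ray), 0 where there is no reading), "mtx" (3x3 intrinsics, pixels), "xyz" and "orientation" of the camera in the world. Camera axes: x right, y up, looking along -z (the intrinsics and any distortion apply to the point x, -y, -z); pixel columns grow to the right and rows downward; lengths in mm; the calibration is good to about 2 mm. A picture is of the moment at which its call begins.
- manip.sign_off(): hands the job in, once; it reports no verdict.
Trained networks look in the newest picture that a camera, given by its name, has taken for a name from the list of things; names that differ only in an ending like _2 or _b are one class to them, and where a whole thing is asked for, a point or a joint stands for the part that bears it (a point fixed in the world has none). Each returns a list of dicts, best first, with "confidence" (0 to 1); they miss things now and then, are a little off and sometimes report something else, mostly with a low value. They report only what shows in the picture. A call takes as long as a camera call. They do not tell look-alikes from the thing itself.
- manip.cut_out(target, camera): "region" (480x640 bool, what is visible of it) and "centre" ([column, row] in pixels, amid what is visible of it).
The state is a dict: "clock": time; "joints": joint angles; "qd": joint speeds; "effort": joint torques, N m; "eef_pos": TCP position; "eef_rot": TCP orientation; "wrist_force": force on the tool from outside, world axes, zero at the start; "moment": the same for the moment, N m; "finger_gap": finger opening in mm.
Only numpy, scipy, OpenCV 4.12 (cv2) and the standard library are available. Lean on these libraries where they do the work, as an engineer would, in place of code of your own. Each camera call takes 0.05 s, during which the arm holds its last target. There are 200 camera calls.

## Working session

There is one attempt and no reset: what is moved stays moved. The work goes in short steps, Python scripts to look and compute and a shell command to move; the robot and the scene stay as the last step left them, time stands still between calls to the robot, and variables do not carry over. Pictures are saved under pics/ and viewed, about 8 in all and at most 12, crops included, and the job is handed in when it is done.

```bash
mkdir -p pics
cat > h.py <<'E'
import numpy as np, cv2
from scipy.spatial.transform import Rotation as R
from cell import manip
def shot(n,f=None):
    c=manip.camera(n)
    if f: cv2.imwrite('pics/'+f,c['pixels'][:,:,::-1])
    return c
def cloud(c):
    z=c['z_map'].astype(float); K=np.array(c['mtx']); v,u=np.mgrid[:480,:640]
    p=np.stack([(u-K[0,2])/K[0,0]*z,-(v-K[1,2])/K[1,1]*z,-z],-1)
    w=p@R.from_euler('xyz',c['orientation']).as_matrix().T+np.array(c['xyz'])
    w[z<=0]=np.nan
    return w
def ray(c,u,v,h):
    K=np.array(c['mtx']);d=np.array([(u-K[0,2])/K[0,0],-(v-K[1,2])/K[1,1],-1])@R.from_euler('xyz',c['orientation']).as_matrix().T
    o=np.array(c['xyz']);return o+d*(h-o[2])/d[2]
E
python3 - <<'E'
from h import *
for n in('scene','top'):
    c=shot(n,n+'1.png');w=cloud(c);print(n,c['xyz'],c['orientation'],c['mtx'])
    for t in('heater','block','cover','block_handle','tab_a','plate_rack','jar_a','tip_box','pill_bottle','calculator','marker'):
        for r in manip.cut_out(t,n)[:4]:
            q=w[r['region']];q=q[~np.isnan(q[:,0])]
            print(t,round(r['confidence'],2),np.round(r['centre']),r['region'].sum(),np.round(np.median(q,0)) if len(q) else None, np.round(np.percentile(q,[2,98],axis=0)).tolist() if len(q) else None)
a=cv2.imread('pics/scene1.png');b=cv2.imread('pics/top1.png')
print({k:np.round(v,3) for k,v in manip.read_state().items()})
E
```

```text
scene [1401.67510674 -116.56185571 1217.28396704] [0.63080289 0.00637539 1.42156998] [[621.99784861   0.         320.846565  ]
 [  0.         621.99784861 240.51375959]
 [  0.           0.           1.        ]]
heater 0.78 [381. 237.] 5334 [585. 156.  83.] [[439.0, 76.0, 16.0], [651.0, 260.0, 90.0]]
block 0.69 [390. 220.] 1134 [569. 167. 101.] [[516.0, 136.0, 82.0], [606.0, 203.0, 159.0]]
block 0.31 [384. 233.] 5566 [583. 157.  83.] [[434.0, 76.0, 8.0], [651.0, 262.0, 90.0]]
cover 0.82 [244. 216.] 1074 [ 421. -168.   26.] [[357.0, -217.0, -1.0], [466.0, -120.0, 57.0]]
cover 0.69 [264. 262.] 1187 [ 572. -146.   27.] [[512.0, -196.0, -0.0], [618.0, -98.0, 56.0]]
block_handle 0.75 [142. 321.] 331 [ 680. -413.   12.] [[614.0, -430.0, 2.0], [742.0, -397.0, 18.0]]
block_handle 0.74 [396. 220.] 1122 [571. 168. 101.] [[519.0, 137.0, 84.0], [606.0, 207.0, 158.0]]
block_handle 0.46 [384. 234.] 5472 [586. 156.  83.] [[438.0, 76.0, 11.0], [651.0, 262.0, 90.0]]
tab_a 0.97 [264. 260.] 1048 [ 576. -145.   27.] [[515.0, -193.0, 2.0], [618.0, -99.0, 56.0]]
tab_a 0.76 [249. 214.] 1057 [ 421. -168.   
[... 2208 characters left out ...]
08.0, 1.0], [541.0, -398.0, 23.0]]
calculator 0.53 [379. 260.] 785 [ 558. -144.   27.] [[510.0, -187.0, 0.0], [614.0, -98.0, 59.0]]
marker 0.55 [473. 214.] 311 [ 677. -412.   11.] [[614.0, -431.0, -4.0], [739.0, -396.0, 17.0]]
{'clock': np.float64(1.2), 'joints': array([ 1.131,  0.3  ,  1.521, -0.   ,  1.321, -0.067]), 'qd': array([ 0.002, -0.   ,  0.   , -0.001, -0.001, -0.001]), 'effort': array([ 3.0000e-03, -5.3168e+01, -3.5292e+01,  7.1000e-02,  2.1000e-02,
        0.0000e+00]), 'eef_pos': array([200.324, 512.221, 216.474]), 'eef_rot': array([1.432, 1.571, 1.059]), 'wrist_force': array([ 0.259, -0.013, -0.039]), 'moment': array([-0.022, -0.042, -0.016]), 'finger_gap': np.float64(93.965)}
```

View images.

Run:
```python
from h import *
a=cv2.imread('pics/scene1.png')
cv2.imwrite('pics/crop1.png',cv2.resize(a[170:290,200:460],None,fx=3,fy=3,interpolation=cv2.INTER_CUBIC))
s=manip.read_state();print(np.round(R.from_euler('xyz',s['eef_rot']).as_matrix(),3))
```

```text
[[ 0.     0.364  0.931]
 [ 0.     0.931 -0.364]
 [-1.     0.     0.   ]]
```

View pics/crop1.png

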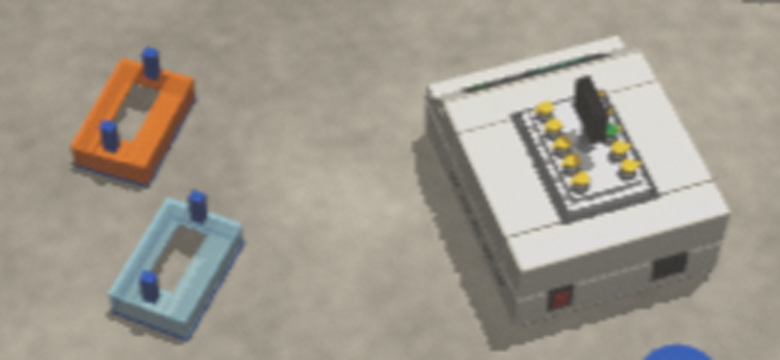

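View pics/top1.png

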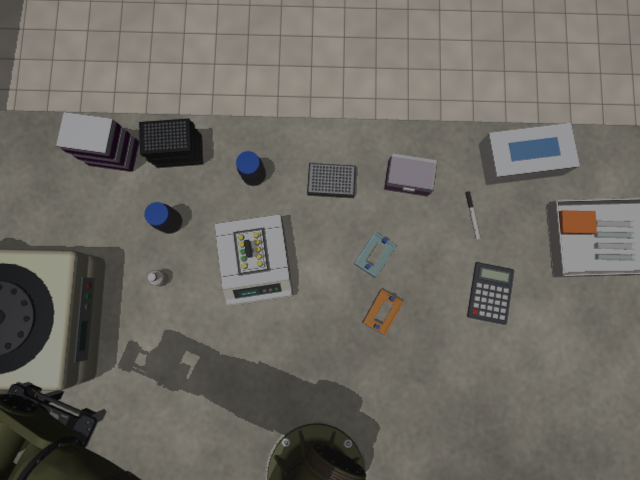

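```bash
cat > m.py <<'E'
from h import *
def ana(c):
    w=cloud(c).reshape(-1,3)
    def sel(lo,hi,z0,z1):
        return w[(w[:,0]>lo[0])&(w[:,0]<hi[0])&(w[:,1]>lo[1])&(w[:,1]<hi[1])&(w[:,2]>z0)&(w[:,2]<z1)]
    def rect(q,n):
        if len(q)<5: print(n,len(q));return
        r=cv2.minAreaRect(q[:,:2].astype(np.float32));print(n,len(q),'mean',np.round(q.mean(0),1),'rect',np.round(r[0],1),np.round(r[1],1),round(r[2],1),'zmax',np.round(np.percentile(q[:,2],[5,50,98]),1))
    t=sel((500,-205),(630,-85),38,70);rect(t,'tabs')
    if len(t)>8:
        _,l,ce=cv2.kmeans(t[:,:2].astype(np.float32),2,None,(3,50,.1),5,cv2.KMEANS_PP_CENTERS);d=ce[0]-ce[1]
        if d[0]<0:d=-d
        print(' tabs',np.round(ce,1).tolist(),'dist',np.linalg.norm(d),'yaw',np.arctan2(d[1],d[0]))
    rect(sel((500,-205),(630,-85),20,32),'roof')
    rect(sel((500,100),(620,240),140,175),'handle')
    rect(sel((500,100),(620,240),100,118),'tubes')
    rect(sel((420,60),(670,280),80,89),'deck')
E
python3 - <<'E'
from m import *
for n in('scene','top'): print(n);ana(shot(n))
E
```

```text
scene
tabs 95 mean [ 565.6 -146.9   51.6] rect [ 563.3 -145.8] [12.7 93.3] 57.2 zmax [40.1 52.9 62.3]
 tabs [[598.9000244140625, -167.8000030517578], [530.0999755859375, -124.5999984741211]] dist 81.28504 yaw -0.5602168
roof 764 mean [ 565.2 -145.8   27.1] rect [ 562.  -146.7] [ 69.2 105.2] 57.6 zmax [22.5 27.3 31.6]
handle 136 mean [559.3 172.  153.2] rect [554.8 172.9] [44.8 13.7] 10.0 zmax [142.3 155.  160.9]
tubes 446 mean [565.3 169.9 106. ] rect [559.1 173.4] [89.7 58.4] 9.6 zmax [100.3 105.1 115.4]
deck 3086 mean [561.4 170.6  85.2] rect [553.2 172.2] [182.3 171.2] 9.7 zmax [81.4 85.3 88.7]
top
tabs 45 mean [ 562.8 -144.7   54.3] rect [ 562.5 -144.7] [11.7 91.1] 57.7 zmax [41.3 55.6 61.1]
 tabs [[527.5, -122.4000015258789], [596.5, -166.10000610351562]] dist 81.6981 yaw -0.5650851
roof 647 mean [ 562.  -144.8   27.2] rect [ 562.8 -144.9] [ 65.9 100.4] 57.7 zmax [23.2 27.2 31.3]
handle 98 mean [556.1 173.6 156.1] rect [556.5 174.3] [39.  12.3] 10.7 zmax [147.1 157.  161.1]
tubes 438 mean [557.2 173.3 106. ] rect [556.7 174.5] [89.7 56.6] 10.6 zmax [100.3 105.4 114.8]
deck 3258 mean [549.6 172.9  85.2] rect [551.2 173.6] [182.3 170.4] 9.9 zmax [81.5 85.3 88.8]
```

```bash
python3 -m handwheel '[[[0,0,0],0.096],[[0,0,0],0.096],[[0,-22.6,43.7],0],[[0,-22.6,43.7],0],[[0,-22.6,43.7],0],[[0,-22.6,43.7],0],[[0,-22.6,43.7],0],[[0,-22.6,43.7],0],[[0,-22.6,43.7],0],[[0,-22.6,43.7],0]]' 120 30
python3 -m handwheel '[[[0,-22.6,43.7],0],[[0,-22.6,43.7],0],[[0,-22.6,43.7],0],[[0,-22.6,43.7],0],[[0,-22.6,43.7],0],[[0,-22.6,43.7],0],[[0,-22.6,43.7],0],[[0,-22.6,43.7],0],[[20,0,0],0],[[0,0,0],0]]'
python3 - <<'E'
from m import *
c=shot('wrist','w1.png');ana(c)
s=manip.read_state();print(np.round(s['eef_pos'],1),np.round(R.from_euler('xyz',s['eef_rot']).as_matrix(),3),s['finger_gap'],s['joints'])
E
```

```text
clock: 2.55
eef_pos: [399.5, 170.9, 216.7]
eef_rot: [0.988, 1.57, 0.423]
wrist_force: [-0.2, 0.3, -0.2]
finger_gap: 49.8
clock: 3.8
eef_pos: [596.8, -167.5, 194.8]
eef_rot: [-2.91, 1.568, 2.808]
wrist_force: [0.1, 0.0, -0.1]
finger_gap: 49.7
tabs 339 mean [ 562.8 -143.9   54.8] rect [ 562.4 -143.6] [11.3 92. ] 57.8 zmax [43.7 56.1 57.8]
 tabs [[527.4000244140625, -121.5999984741211], [595.5999755859375, -164.60000610351562]] dist 80.61657 yaw -0.5632698
roof 4946 mean [ 560.1 -142.4   26.4] rect [ 562.1 -143.7] [ 66.1 100. ] 57.8 zmax [25.2 26.4 28. ]
handle 0
tubes 0
deck 2154 mean [578.3 100.3  83.7] rect [584.2 106.2] [77.9 25.6] 9.5 zmax [81.1 83.9 85.6]
[ 597.1 -167.3  196.2] [[-0.001  0.535  0.845]
 [ 0.     0.845 -0.535]
 [-1.    -0.    -0.001]] 49.92740534832155 [-3.32173098e-01  4.73241145e-01  1.33013252e+00  5.19774398e-05
  1.33947467e+00 -1.33825504e+00]
```

```bash
python3 -m handwheel '[[[20,1,-0.5],0],[[30,0,0],0],[[30,0,0],0],[[30,0,0],0],[[20,0,0],0],[[13,0,0],0],[[9,0,0],0],[[0,0,0],0],[[0,0,0],0],[[0,0,0],0]]'
python3 -m handwheel '[[[0,0,0],0],[[0,0,0],0],[[0,0,0],0],[[0,0,0],0],[[0,0,0],0],[[0,0,0],0],[[-5,0,0],0],[[-15,0,0],0],[[-20,0,0],0],[[-20,0,0],0]]' 255 30
```

```text
clock: 5.1
eef_pos: [597.8, -166.5, 45.1]
eef_rot: [0.194, 1.57, -0.371]
wrist_force: [-0.9, 0.4, -0.9]
finger_gap: 49.7
clock: 6.35
eef_pos: [597.8, -166.4, 106.6]
eef_rot: [0.249, 1.57, -0.316]
wrist_force: [-0.3, 0.4, -1.0]
finger_gap: 11.5
```

```bash
python3 -m handwheel '[[[-25,0,0],-0.149],[[-25,0,0],-0.149],[[-25,0,0],-0.149],[[-25,0,0],-0.149],[[-30,0,0],-0.149],[[0,20,3.6],0],[[0,40,7.2],0],[[0,45,8.1],0],[[0,45,8.1],0],[[0,45,8.1],0]]'
python3 -m handwheel '[[[0,45,8.1],0],[[0,40,7.2],0],[[0,30,5.4],0],[[0,20,3.6],0],[[0,12,2.3],0],[[0,0,0],0],[[0,0,0],0],[[0,0,0],0],[[0,0,0],0],[[0,0,0],0]]'
python3 - <<'E'
from h import *
c=shot('wrist','w2.png');w=cloud(c).reshape(-1,3)
t=shot('top','t2.png');w2=cloud(t).reshape(-1,3);sc=shot('scene','s2.png');w3=cloud(sc).reshape(-1,3)
s=manip.read_state();print(np.round(s['eef_pos'],1),np.round(R.from_euler('xyz',s['eef_rot']).as_matrix(),3),s['finger_gap'],s['joints'])
b=w.copy()
for n,w in(('w',b),('t',w2),('s',w3)):
  for nm,z0,z1 in(('deck',81,88),('tubes',100,118),('handle',140,170),('rim-roof',205,216),('above',216,260)):
    q=w[(abs(w[:,0]-560)<130)&(abs(w[:,1]-170)<115)&(w[:,2]>z0)&(w[:,2]<z1)]
    if len(q)>8:
        r=cv2.minAreaRect(q[:,:2].astype(np.float32));print(n,nm,len(q),np.round(q.mean(0),1),np.round(r[0],1),np.round(r[1],1),round(r[2],1),np.round(np.percentile(q[:,2],[5,50,95]),1))
E
```

```text
clock: 7.6
eef_pos: [596.2, 34.3, 233.8]
eef_rot: [2.794, 1.57, 2.971]
wrist_force: [0.2, 0.1, -1.1]
finger_gap: 11.8
clock: 8.85
eef_pos: [597.0, 180.9, 234.5]
eef_rot: [0.078, 1.571, 0.258]
wrist_force: [0.3, -0.1, -0.6]
finger_gap: 11.8
[596.9 181.1 234.5] [[ 0.    -0.179  0.984]
 [-0.     0.984  0.179]
 [-1.    -0.     0.   ]] 11.946158388155865 [ 2.35888136e-01  4.55309027e-01  1.26727493e+00 -2.29959966e-05
  1.41898946e+00 -1.51504053e+00]
w deck 17467 [531.9 174.   84.2] [552.1 175.2] [176.1 170.2] 9.8 [82.7 84.3 85.6]
w tubes 815 [565.2 169.7 108.9] [564.9 175. ] [66.  40.7] 10.5 [102.9 109.2 110.5]
w handle 911 [554.6 175.6 155.9] [555.5 175.9] [39.4 11.9] 10.1 [154.2 156.2 157.4]
w rim-roof 3646 [548.5 173.8 215.6] [555.8 173.3] [99.7 66.4] 10.2 [214.8 215.7 216. ]
w above 13361 [554.  172.6 222.5] [555.9 173.4] [99.7 66. ] 10.2 [216.1 216.8 247.5]
t deck 1053 [551.3 115.4  85. ] [545.9 165.5] [181.6 169.4] 14.7 [81.9 85.1 87.6]
t tubes 9 [548.3 146.6 101.9] [561.4 148. ] [85.9  6. ] 5.4 [100.3 101.4 104.5]
t rim-roof 30 [567.5 146.3 212.7] [566.4 149.5] [100.4  48.5] 45.6 [205.7 214.1 215.9]
t above 24 [570.7 163.3 218.5] [553.2 158.7] [93.1 55.7] 21.1 [216.7 218.  221.3]
s deck 2304 [574.6 163.8  85. ] [553.4 172.4] [180.1 171.8] 9.8 [81.9 85.1 87.6]
s tubes 428 [566.7 169.3 106. ] [557.9 174.1] [93. 58.] 9.6 [100.2 105.9 113. ]
s handle 9 [574.9 175.9 144. ] [574.2 175.3] [ 4.6 10.2] 0.7 [140.9 143.8 148.7]
s rim-roof 219 [588.8 165.3 212. ] [561.2 171.4] [94.  67.7] 10.2 [205.7 213.1 215.7]
s above 499 [584.9 169.  229.5] [560.7 168. ] [102.9  66.7] 16.9 [216.6 221.  255.6]
```

View pics/w2.png

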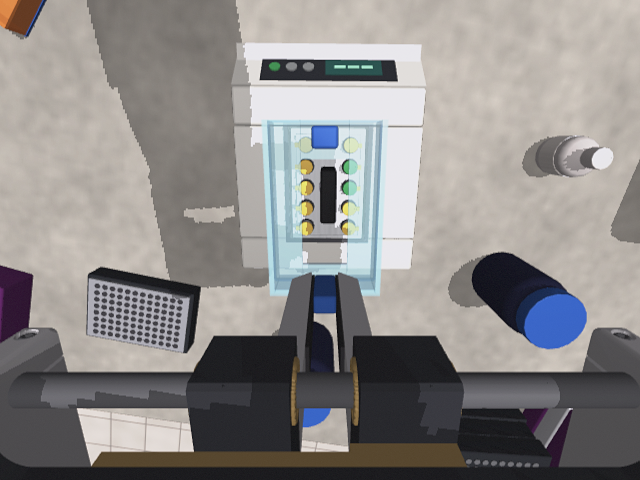

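```bash
python3 -m handwheel '[[[10,1,0],0],[[20,0,0],0],[[20,0,0],0],[[15,0,0],0],[[10,0,0],0],[[8,0,0],0],[[5,0,0],0],[[0,0,0],0],[[0,0,0],0],[[0,0,0],0]]'
python3 - <<'E'
from h import *
c=shot('wrist','w3.png');w=cloud(c).reshape(-1,3)
s=manip.read_state();print(np.round(s['eef_pos'],1),np.round(s['wrist_force'],2))
for nm,z0,z1 in(('deck',81,88),('handle',150,165),('roof',124,133)):
    q=w[(abs(w[:,0]-560)<130)&(abs(w[:,1]-170)<115)&(w[:,2]>z0)&(w[:,2]<z1)]
    r=cv2.minAreaRect(q[:,:2].astype(np.float32));print(nm,len(q),np.round(q.mean(0),1),np.round(r[0],1),np.round(r[1],1),round(r[2],1),np.round(np.percentile(q[:,2],[5,50,95]),1))
E
```

```text
clock: 10.25
eef_pos: [596.9, 182.2, 146.8]
eef_rot: [0.088, 1.57, 0.268]
wrist_force: [-0.1, 0.6, -1.1]
finger_gap: 11.7
[596.8 182.2 146.8] [-0.17 -0.33 -0.87]
deck 41315 [533.2 172.5  84.3] [552.4 175.3] [176.3 170.5] 9.6 [82.9 84.4 85.6]
handle 3822 [559.9 176.  157. ] [559.1 170.5] [95.6 35.4] 19.1 [153.1 156.7 160.7]
roof 14111 [548.3 173.2 128.7] [555.8 174.6] [99.9 66.4] 10.3 [127.7 128.7 129.8]
```

View pics/w3.png

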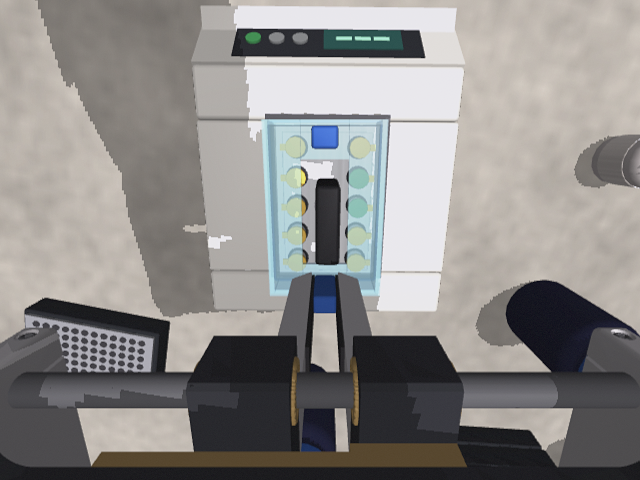

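```bash
python3 -m handwheel '[[[0,1,0],0],[[1,0,0],0],[[2,0,0],0],[[2,0,0],0],[[1,0,0],0],[[1,0,0],0],[[0,0,0],0],[[0,0,0],0],[[0,0,0],0],[[0,0,0],0]]'
```

```text
clock: 11.55
eef_pos: [596.6, 183.1, 139.5]
eef_rot: [-0.122, 1.571, 0.059]
wrist_force: [0.4, -0.3, -0.3]
finger_gap: 11.4
```

```bash
python3 -m handwheel '[[[1,0,0],0],[[1,0,0],0],[[0.5,0,0],0],[[0,0,0],0],[[0,0,0],0],[[0,0,0],0],[[0,0,0],0],[[0,0,0],0],[[0,0,0],0],[[0,0,0],0]]'
python3 -m handwheel '[[[0,0,0],0],[[0,0,0],0],[[0,0,0],0],[[0,0,0],0],[[0,0,0],0],[[-15,0,0],0],[[-20,0,0],0],[[-20,0,0],0],[[0,0,0],0],[[0,0,0],0]]' 150
python3 - <<'E'
from h import *
c=shot('wrist','w4.png');w=cloud(c).reshape(-1,3)
s=manip.read_state();print(np.round(s['eef_pos'],1),np.round(s['wrist_force'],2))
for nm,z0,z1 in(('deck',81,88),('handle',150,165),('roof',114,124),('tabs',139,151)):
    q=w[(abs(w[:,0]-560)<130)&(abs(w[:,1]-170)<115)&(w[:,2]>z0)&(w[:,2]<z1)]
    r=cv2.minAreaRect(q[:,:2].astype(np.float32));print(nm,len(q),np.round(q.mean(0),1),np.round(r[0],1),np.round(r[1],1),round(r[2],1),np.round(np.percentile(q[:,2],[5,50,95]),1))
E
```

```text
clock: 12.8
eef_pos: [596.6, 183.1, 136.9]
eef_rot: [0.206, 1.571, 0.387]
wrist_force: [-0.5, 0.5, -1.6]
finger_gap: 11.9
clock: 14.05
eef_pos: [596.3, 183.1, 191.5]
eef_rot: [-3.053, 1.57, -2.873]
wrist_force: [-0.6, 0.3, -0.3]
finger_gap: 38.7
[596.3 183.  191.2] [-0.08 -0.46  0.25]
deck 31566 [538.5 172.9  84.3] [551.8 175.3] [177.2 170.5] 9.9 [82.9 84.4 85.7]
handle 1248 [555.  175.9 156.1] [556.6 176.3] [79.2 11.6] 9.9 [154.8 156.2 157.4]
roof 9252 [551.6 174.8 118.4] [555.4 175.5] [99.6 66.2] 10.3 [117.3 118.4 119.5]
tabs 690 [552.8 175.1 147.5] [555.3 175.6] [91.4 11.6] 10.2 [141.6 148.1 149.3]
```

View pics/w4.png

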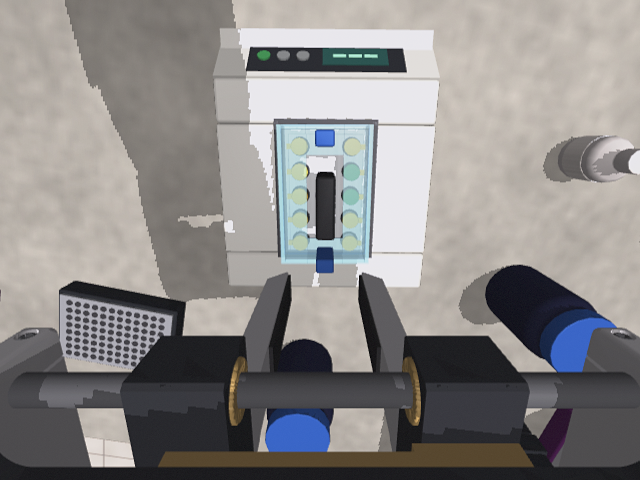

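```bash
python3 -m handwheel '[[[0,0,-20],0],[[0,0,-21],0],[[10,0,0],0],[[15,0,0],0],[[15,0,0],0],[[10,0,0],0],[[6,0,0],0],[[0,0,0],0],[[0,0,0],0],[[0,0,0],0]]'
python3 -m handwheel '[[[0,0,0],0],[[0,0,0],0],[[0,0,0],0],[[0,0,0],0],[[0,0,0],0],[[0,0,0],0],[[0,0,0],0],[[0,0,0],0],[[0,0,0],0],[[0,0,0],0]]' 255 40
```

```text
clock: 15.35
eef_pos: [556.4, 175.8, 136.4]
eef_rot: [0.043, 1.57, 0.223]
wrist_force: [-0.2, 0.3, -0.5]
finger_gap: 38.8
clock: 16.6
eef_pos: [556.2, 175.9, 136.0]
eef_rot: [0.931, 1.571, 1.111]
wrist_force: [-1.0, 4.2, 1.3]
finger_gap: 11.5
```

```bash
python3 -m handwheel '[[[-0.5,1.5,0],0],[[-0.5,1.5,0],0],[[-0.5,1.5,0],0],[[-0.5,1.5,0],0],[[0,0,0],0],[[0,0,0],0],[[0,0,0],0],[[0,0,0],0],[[0,0,0],0],[[0,0,0],0]]'
python3 - <<'E'
from h import *
c=shot('scene','s5.png');w=cloud(c)
cv2.imwrite('pics/s5c.png',cv2.resize(c['pixels'][170:300,310:460,::-1],None,fx=4,fy=4,interpolation=cv2.INTER_CUBIC))
s=manip.read_state();print(np.round(s['wrist_force'],2),np.round(s['moment'],2))
E
```

```text
clock: 17.85
eef_pos: [554.6, 180.5, 136.1]
eef_rot: [-2.531, 1.567, -2.351]
wrist_force: [2.8, -4.7, -12.9]
finger_gap: 11.7
[  3.18  -5.04 -14.39] [-0.9  -0.88  0.02]
```

View pics/s5c.png

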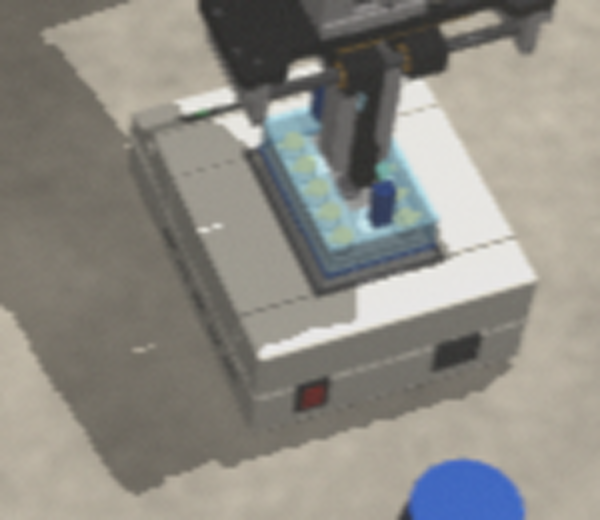

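```bash
cat > tilt.py <<'E'
from h import *
def fit(q,n,yaw=.178):
    if len(q)<50: print(n,len(q));return
    ex=np.array([np.cos(yaw),np.sin(yaw)]);ey=np.array([-ex[1],ex[0]])
    for k in range(6):
        A=np.c_[(q[:,:2]-[556,175])@ex,(q[:,:2]-[556,175])@ey,np.ones(len(q))]
        s=np.linalg.lstsq(A,q[:,2],rcond=None)[0];e=abs(A@s-q[:,2]);q=q[e<max(2*np.median(e),1)]
    r=cv2.minAreaRect(q[:,:2].astype(np.float32))
    print(n,len(q),'slope x %.3f y %.3f h %.1f'%tuple(s),'rect',np.round(r[0],1),np.round(r[1],1),round(r[2],1))
def look(n,lo,hi):
    w=cloud(manip.camera(n)).reshape(-1,3);yaw=.178
    d=w[:,:2]-[556,175];x=d@[np.cos(yaw),np.sin(yaw)];y=d@[-np.sin(yaw),np.cos(yaw)]
    fit(w[(abs(x)<125)&(abs(y)<100)&(w[:,2]>75)&(w[:,2]<95)&((abs(y)>48)|(abs(x)>65))],n+' deck')
    fit(w[(abs(x)<55)&(abs(y)<42)&(w[:,2]>lo)&(w[:,2]<hi)],n+' roof')
def go(lo=112,hi=130):
    look('wrist',lo,hi);look('scene',lo,hi)
    s=manip.read_state();print(np.round(s['eef_pos'],1),np.round(s['wrist_force'],1),np.round(s['moment'],2),s['clock'])
E
python3 -c "
from tilt import *
go()"
```

```text
wrist deck 22336 slope x 0.002 y -0.001 h 84.3 rect [551.7 177.7] [173.4 169.1] 10.2
wrist roof 7276 slope x 0.000 y -0.004 h 118.6 rect [553.7 179.8] [100.   66.2] 10.7
scene deck 1147 slope x -0.001 y 0.002 h 85.5 rect [554.4 174.7] [178.7 171.5] 10.3
scene roof 388 slope x -0.017 y 0.014 h 120.1 rect [554.4 176.3] [101.9  67.3] 12.3
[554.6 180.5 136.1] [  2.8  -4.8 -13.7] [-0.87 -0.91 -0.02] 18.0
```

```bash
python3 -m handwheel '[[[0,0,0],0],[[0,0,0],0],[[-3,0,0],0],[[-3,0,0],0],[[-2,0,0],0],[[0,0,0],0],[[0,0,0],0],[[0,0,0],0],[[0,0,0],0],[[0,0,0],0]]' 205 20
python3 -m handwheel '[[[0,0,0],0],[[0,0,0],0],[[0,0,0],0],[[0,0,0],0],[[0,0,0],0],[[-0.5,1.5,0],0],[[-0.5,1.5,0],0],[[-0.5,1.5,0],0],[[0,1.5,0],0],[[0,0,0],0]]' 255 20
python3 -c "
from tilt import *
go()"
```

```text
clock: 19.25
eef_pos: [555.1, 181.7, 145.9]
eef_rot: [-2.626, 1.571, -2.446]
wrist_force: [0.4, 0.2, -0.2]
finger_gap: 18.5
clock: 20.5
eef_pos: [554.6, 185.1, 147.7]
eef_rot: [-1.6, 1.566, -1.42]
wrist_force: [1.1, -17.0, 3.8]
finger_gap: 12.2
wrist deck 20850 slope x 0.002 y -0.007 h 84.7 rect [551.2 178.2] [172.8 169.3] 10.2
wrist roof 6868 slope x -0.001 y -0.049 h 120.4 rect [553.2 183. ] [100.2  66.1] 10.7
scene deck 1320 slope x 0.004 y -0.006 h 86.0 rect [552.6 175.3] [177.6 170.6] 10.2
scene roof 349 slope x -0.004 y -0.055 h 121.5 rect [554.  180.4] [102.2  67.9] 10.2
[554.6 185.1 147.6] [  1.7 -16.9   3.4] [-3.66 -0.37  0.06] 20.6
```

```bash
python3 -m handwheel '[[[-0.2,-2,0],0],[[-0.2,-2,0],0],[[-0.2,-2,0],0],[[-0.2,-2,0],0],[[-0.4,-2,0],0],[[-0.4,-2,0],0],[[-0.4,-2,0],0],[[-0.5,-2,0],0],[[0,0,0],0],[[0,0,0],0]]'
python3 -c "
from tilt import *
go()"
```

```text
clock: 21.85
eef_pos: [556.6, 173.2, 150.1]
eef_rot: [1.564, 1.568, 1.745]
wrist_force: [-2.4, 9.2, -7.5]
finger_gap: 12.2
wrist deck 20717 slope x 0.002 y -0.001 h 84.3 rect [551.4 177.5] [173.3 169.2] 10.1
wrist roof 6715 slope x 0.003 y 0.036 h 122.1 rect [554.8 173.5] [100.   66.1] 10.8
scene deck 1161 slope x -0.005 y 0.002 h 85.6 rect [554.7 174.7] [176.7 170. ] 10.3
scene roof 380 slope x -0.008 y 0.046 h 123.6 rect [555.8 170.6] [104.2  68.1] 11.3
[556.6 173.2 150.1] [-1.6  9.4 -7.4] [ 2.22  0.29 -0.05] 21.95
```

```bash
python3 -m handwheel '[[[-0.3,2,0],0],[[-0.3,2,0],0],[[-0.3,2,0],0],[[-0.3,2,0],0],[[-0.4,2,0],0],[[-0.4,2,0],0],[[-0.4,2,0],0],[[-0.4,1,0],0],[[0,0,0],0],[[0,0,0],0]]'
python3 -m handwheel '[[[-0.3,-2,0],0],[[-0.3,-2,0],0],[[-0.3,-2,0],0],[[-0.3,-2,0],0],[[-0.4,-2,0],0],[[-0.4,-2,0],0],[[-0.4,-2,0],0],[[-0.4,-1,0],0],[[0,0,0],0],[[0,0,0],0]]'
python3 -c "
from tilt import *
go(112,135)"
```

```text
clock: 23.2
eef_pos: [554.6, 185.0, 153.1]
eef_rot: [-1.533, 1.568, -1.353]
wrist_force: [0.3, -12.3, -6.7]
finger_gap: 11.9
clock: 24.45
eef_pos: [556.9, 172.2, 155.7]
eef_rot: [1.201, 1.57, 1.381]
wrist_force: [0.6, 4.4, -11.2]
finger_gap: 11.9
wrist deck 20109 slope x 0.002 y -0.001 h 84.3 rect [551.6 175.9] [173.8 169. ] 9.9
wrist roof 6443 slope x 0.004 y 0.032 h 127.0 rect [555.2 172.4] [99.9 66.1] 10.5
scene deck 1184 slope x 0.001 y 0.001 h 85.4 rect [554.7 173.3] [177.3 171.3] 10.0
scene roof 309 slope x -0.006 y 0.026 h 128.1 rect [555.2 169.3] [102.   66.9] 10.7
[556.9 172.1 155.7] [ -0.2   5.5 -11.5] [ 1.37  0.19 -0.09] 24.55
```

```bash
python3 -m handwheel '[[[-0.3,2,0],0],[[-0.3,2,0],0],[[-0.3,2,0],0],[[-0.3,2,0],0],[[-0.4,2,0],0],[[-0.4,2,0],0],[[-0.4,2,0],0],[[-0.4,1,0],0],[[0,0,0],0],[[0,0,0],0]]' 255 25
python3 -m handwheel '[[[-0.3,-2,0],0],[[-0.3,-2,0],0],[[-0.3,-2,0],0],[[-0.3,-2,0],0],[[-0.4,-2,0],0],[[-0.4,-2,0],0],[[-0.4,-2,0],0],[[-0.4,-1,0],0],[[0,0,0],0],[[0,0,0],0]]'
python3 -c "
from tilt import *
go(112,140)"
```

```text
clock: 25.8
eef_pos: [554.0, 186.2, 157.9]
eef_rot: [-2.539, 1.569, -2.359]
wrist_force: [1.4, -4.7, -19.6]
finger_gap: 11.6
clock: 27.05
eef_pos: [556.7, 171.4, 160.5]
eef_rot: [-2.756, 1.57, -2.576]
wrist_force: [-0.7, -0.6, -27.2]
finger_gap: 12.0
wrist deck 19402 slope x 0.012 y 0.016 h 86.8 rect [552.7 169.8] [173.3 169.1] 10.2
wrist roof 6660 slope x 0.008 y -0.001 h 131.3 rect [555.5 170.7] [100.3  66.2] 10.8
scene deck 1082 slope x 0.010 y 0.018 h 87.9 rect [555.3 166.9] [177.  169.9] 10.2
scene roof 397 slope x -0.009 y 0.015 h 132.5 rect [557.  166.9] [102.8  69.5] 11.7
[556.7 171.4 160.5] [  0.6  -0.8 -25.6] [ 0.03 -0.32  0.02] 27.15
```

```bash
python3 -m handwheel '[[[0.8,0,0],0],[[0.8,0,0],0],[[0.8,0,0],0],[[0,0,0],0],[[0,2,0],0],[[0,2,0],0],[[0,2,0],0],[[0,2,0],0],[[0,2,0],0],[[0,0,0],0]]' 255 17
python3 -c "
from tilt import *
go(112,140)"
```

```text
clock: 28.4
eef_pos: [555.1, 181.8, 158.7]
eef_rot: [2.385, 1.571, 2.566]
wrist_force: [0.4, -1.9, -21.4]
finger_gap: 11.8
wrist deck 19766 slope x 0.002 y -0.001 h 84.3 rect [551.3 179.2] [173.5 169.2] 11.0
wrist roof 6348 slope x 0.008 y -0.011 h 129.3 rect [553.7 180.8] [100.1  66.2] 11.4
scene deck 1114 slope x -0.002 y 0.002 h 85.3 rect [553.  176.4] [177.3 171.2] 10.7
scene roof 398 slope x -0.006 y -0.002 h 130.5 rect [554.1 178.4] [103.   68.8] 11.0
[555.1 181.8 158.8] [ -0.   -2.1 -21.7] [-0.57 -0.02  0.15] 28.5
```

```bash
python3 -m handwheel '[[[0.8,0,0],0],[[0.8,0,0],0],[[0.4,2,0],0],[[0,2,0],0],[[0,2,0],0],[[0,0,0],0],[[0,0,0],0],[[0,0,0],0],[[0,0,0],0],[[0,0,0],0]]' 255 17
python3 -c "
from tilt import *
go(112,140)"
```

```text
clock: 29.75
eef_pos: [555.2, 186.5, 158.4]
eef_rot: [-0.555, 1.567, -0.376]
wrist_force: [-0.2, -11.7, -1.7]
finger_gap: 12.5
wrist deck 19883 slope x 0.001 y -0.001 h 84.3 rect [551.6 179.3] [173.6 169. ] 11.1
wrist roof 6382 slope x -0.003 y -0.044 h 129.3 rect [553.8 184.2] [100.2  66.1] 11.2
scene deck 1236 slope x 0.001 y 0.001 h 85.4 rect [552.9 176.4] [178.2 171.2] 11.5
scene roof 416 slope x -0.019 y -0.038 h 130.6 rect [554.1 181.5] [101.8  69.1] 10.3
[555.2 186.5 158.5] [  0.3 -11.5  -1.5] [-2.52 -0.03  0.05] 29.85
```

```bash
python3 -m handwheel '[[[-0.3,-2,0],0],[[-0.3,-2,0],0],[[-0.3,-2,0],0],[[-0.3,-2,0],0],[[-0.3,-2,0],0],[[-0.3,-2,0],0],[[-0.2,-2,0],0],[[0,-2,0],0],[[0,0,0],0],[[0,0,0],0]]'
python3 -m handwheel '[[[-0.2,2,0],0],[[-0.2,2,0],0],[[-0.3,2,0],0],[[-0.3,2,0],0],[[-0.3,2,0],0],[[-0.3,2,0],0],[[-0.2,2,0],0],[[-0.2,2,0],0],[[0,0,0],0],[[0,0,0],0]]'
python3 -c "
from tilt import *
go(115,145)"
```

```text
clock: 31.1
eef_pos: [557.0, 173.9, 159.6]
eef_rot: [1.071, 1.567, 1.252]
wrist_force: [-1.3, 12.7, -1.1]
finger_gap: 12.2
clock: 32.35
eef_pos: [554.4, 186.3, 161.0]
eef_rot: [-1.535, 1.568, -1.355]
wrist_force: [2.0, -9.2, -1.0]
finger_gap: 12.2
wrist deck 19212 slope x 0.001 y -0.001 h 84.3 rect [551.6 179.3] [174.3 169.2] 11.1
wrist roof 6247 slope x 0.008 y -0.043 h 131.2 rect [552.7 184.2] [99.4 66. ] 11.3
scene deck 1194 slope x 0.002 y -0.003 h 85.5 rect [553.5 176.3] [177.  171.3] 11.0
scene roof 312 slope x 0.007 y -0.042 h 132.0 rect [553.  180.9] [103.6  67.9] 11.0
[554.4 186.3 161. ] [ 2.9 -8.3 -1. ] [-1.8  -0.42  0.09] 32.45
```

```bash
python3 -m handwheel '[[[-0.4,-2,0],0],[[-0.4,-2,0],0],[[-0.4,-2,0],0],[[-0.4,-2,0],0],[[-0.4,-2,0],0],[[-0.3,-2,0],0],[[-0.3,-2,0],0],[[-0.2,-2,0],0],[[0,0,0],0],[[0,0,0],0]]' 255 21
python3 -m handwheel '[[[-0.3,2,0],0],[[-0.3,2,0],0],[[-0.4,2,0],0],[[-0.4,2,0],0],[[-0.4,2,0],0],[[-0.3,2,0],0],[[-0.3,2,0],0],[[-0.2,2,0],0],[[0,0,0],0],[[0,0,0],0]]'
python3 -c "
from tilt import *
go(115,145)"
```

```text
clock: 33.7
eef_pos: [557.0, 172.3, 164.0]
eef_rot: [0.994, 1.569, 1.175]
wrist_force: [-1.1, 6.1, -4.4]
finger_gap: 12.9
clock: 34.95
eef_pos: [555.1, 186.3, 167.7]
eef_rot: [-0.753, 1.567, -0.573]
wrist_force: [2.1, -9.6, 10.9]
finger_gap: 12.3
wrist deck 18660 slope x 0.001 y -0.001 h 84.3 rect [548.9 178.6] [168.8 169.2] 10.7
wrist roof 6388 slope x 0.002 y -0.042 h 137.7 rect [553.6 184.3] [100.1  65.9] 11.0
scene deck 1196 slope x 0.001 y 0.000 h 85.4 rect [553.5 176.2] [177.9 170.9] 10.8
scene roof 372 slope x -0.011 y -0.026 h 138.5 rect [554.  181.1] [103.4  67.7] 11.7
[555.  186.4 167.7] [ 1.  -8.8 10. ] [-2.29 -0.37  0.1 ] 35.05
```

```bash
python3 -m handwheel '[[[-0.4,-2,0],0],[[-0.4,-2,0],0],[[-0.4,-2,0],0],[[-0.4,-2,0],0],[[-0.5,-2,0],0],[[-0.5,-2,0],0],[[-0.4,0,0],0],[[-0.4,0,0],0],[[0,2,0],0],[[0,2,0],0]]' 255 21
python3 -c "
from tilt import *
go(120,150)"
```

```text
clock: 36.3
eef_pos: [555.6, 179.6, 169.7]
eef_rot: [-0.981, 1.57, -0.801]
wrist_force: [0.3, -0.1, -7.8]
finger_gap: 12.1
wrist deck 18780 slope x 0.001 y -0.001 h 84.3 rect [549.5 178.7] [168.5 169.3] 10.8
wrist roof 6410 slope x 0.002 y 0.001 h 139.1 rect [554.1 179. ] [100.3  66.2] 10.6
scene deck 1163 slope x -0.002 y 0.003 h 85.4 rect [553.7 176.4] [177.7 170.4] 11.5
scene roof 393 slope x -0.002 y 0.009 h 140.2 rect [554.4 176.5] [104.1  67.9] 10.1
[555.6 179.8 169.7] [-0.9  0.2 -8.1] [ 0.08 -0.05  0.02] 36.4
```

```bash
python3 -m handwheel '[[[0,0,0],0],[[0,0,0],0],[[0,0,0],0],[[-1,0,0],0],[[-2,0,0],0],[[-2,0,0],0],[[-3,0,0],0],[[-3,0,0],0],[[-3,0,0],0],[[0,0,0],0]]' 255 38
python3 -m handwheel '[[[-4,0,0],0],[[-4,0,0],0],[[-4,0,0],0],[[-4,0,0],0],[[-4,0,0],0],[[-3,0,0],0],[[-1,0,0],0],[[0,0,0],0],[[0,0,0],0],[[0,0,0],0]]'
python3 -c "
from tilt import *
go(160,190)
c=manip.camera('scene');cv2.imwrite('pics/s9.png',cv2.resize(c['pixels'][150:300,290:470,::-1],None,fx=4,fy=4,interpolation=cv2.INTER_CUBIC))"
```

```text
clock: 37.65
eef_pos: [555.6, 179.7, 183.8]
eef_rot: [0.021, 1.57, 0.201]
wrist_force: [-0.6, -1.4, -8.3]
finger_gap: 11.7
clock: 38.9
eef_pos: [555.4, 179.7, 207.4]
eef_rot: [-3.099, 1.571, -2.919]
wrist_force: [-0.3, -0.7, -8.6]
finger_gap: 11.6
wrist deck 13936 slope x 0.001 y -0.001 h 84.3 rect [551.5 179. ] [174.  169.4] 10.7
wrist roof 6391 slope x 0.003 y 0.003 h 176.9 rect [553.4 178.9] [99.5 66.2] 10.6
scene deck 1021 slope x -0.001 y 0.003 h 85.5 rect [553.3 175.8] [177.6 170.7] 11.1
scene roof 382 slope x 0.005 y 0.001 h 177.6 rect [553.4 176.3] [104.6  67.6] 10.1
[555.5 179.7 207.5] [-0.1 -0.3 -8.1] [ 0.   -0.1   0.06] 39.0
```

View pics/s9.png

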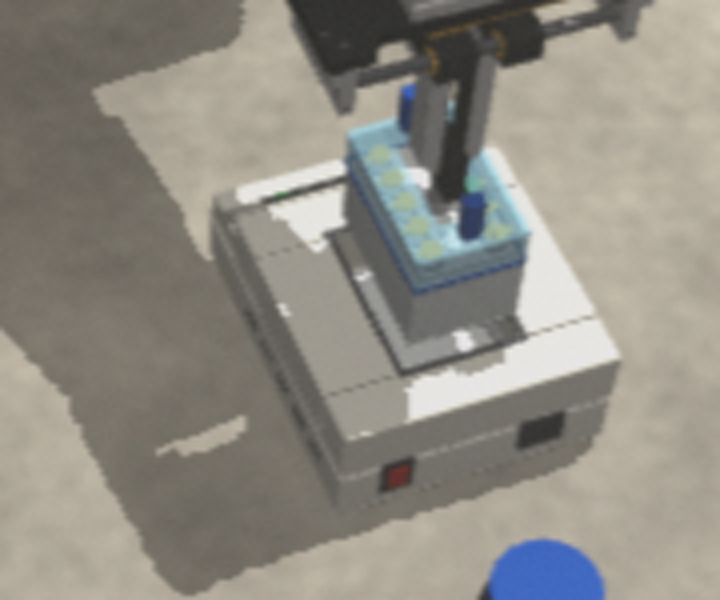

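```bash
python3 -c "
from cell import manip
s=manip.read_state();print(abs(s['qd']).max(),s['wrist_force']);print(manip.sign_off())"
```

```text
0.0016256656577355606 [-0.26585373 -0.42796475 -8.42306537]
the job is handed in; nothing more can be done
None
```

I closed the block with the clear cover, rocked it free of the heater, and handed in at about 39 s of the 66 s. `sign_off` gave no verdict, so the numbers below come from my own checks.

**Last checks**
- **Block:** it hangs from the handle at about 8.4 N, level to within about 0.005 rad and at rest. Its underside is about 18 mm above the deck, over the well.
- **Cover:** at placing, its roof read about 118.4 mm, which matches fully down. The final picture shows it still seated.
- **Heater:** it stands flat, with the deck at its starting height.
- **Bystanders:** none came near the arm's path, but I did not re-measure their positions at the end.

**What went less smoothly**
- **First pull:** gripping low at 40 N only slid the block sideways, so I regripped higher with less force and it then leaned.
- **Heater movement:** on one later swing the heater rose about 2.5 mm, tilted about 0.02 rad and slid about 6–8 mm sideways. I lowered it and continued with a gentler pull. It ended about 4 mm from its starting place.
- **Camera disagreement:** the wrist and scene cameras differ by 2–3 mm sideways, well inside the 30 mm allowed over the well.

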